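# Open the ratchet stop of the clutch-bag rack

## Robot

A 7-joint arm with a two-finger parallel gripper is mounted at the origin on the work surface. World frame = base frame: x ahead of the robot, y to its left, z up, the work surface at z = 0. Lengths are in m, angles in rad, forces in N, time in s.
With the tool pointing down it reaches from about 0.425 to 0.925 m from the base axis. Payload 6.8 kg.
Tool frame: the origin (TCP) lies on the centre line of the jaws, within the pads' length; the fingertips stand 14 mm ahead of it and the grasp point (between the pads) lies 5 mm behind it (r.nose_length is the distance from the TCP to the fingertips, in m); z points along the fingers, y is the direction in which the jaws open and shut (so a half turn about z gives the same grasp; the last joint's range is limited). The gripper opens to 85 mm and grips with 20 to 120 N. Pads are 22 mm wide; open, the fingers measure 114 mm over their backs; the gripper's body (76 mm by 85 mm) begins 54 mm behind the grasp point. The pads swing forward as they close: fully open they stand 13 mm farther back than shut.
Start: joints at [0.997, 0.477, 0.022, 1.555, -0.011, 1.109, -0.083], TCP at [0.303, -0.603, 0.245] pointing down, gripper open.
Joint ranges: [-2.96, 2.96], [-0.34, 2.1], [-1.41, 1.46], [0.24, 2.44], [-1.37, 4.51], [0.17, 1.92], [-2.96, 2.96]. Speed limits (rad/s): [2.39, 2.39, 3.14, 3.14, 3.14, 3.14, 3.14].

## Interface

Orientations are given as a rotation vector (axis times angle).
In Python, from bench import r, imaging, look_for, outline_of gives the robot as it stands. The module is installed in compiled form; this text tells all that it offers.
- The arm moves only by the tool carry_out, never from a script. Its arguments are lists of equal length, an entry for each row: "offset": the shift along the tool's x, y, z as a fraction of full scale, a list of three; "turn": the turn, a rotation vector about the tool's x, y, z as a fraction of full scale, a list of three. A call has 1 to 8 rows; each row is the pose to reach, as a shift and turn from the pose commanded when the call began, along the tool's axes at that moment; what a row does not reach only later rows make up. Full scale, the value 1, is 0.5 m for a shift and 1.5 rad for a turn. A row lasts 1/10 s, in which the tool goes at most 50 mm and 8.59 degrees, less where a joint would pass 70% of its speed; a pose out of reach is approached as far as the arm can. A call with a number of a shift or a turn outside -1 to 1 is refused whole. A call with a gripper value outside its range is refused whole. "hand" is the closure, from 0 (fully open) to 1 (shut), set as the call begins (left out, the last holds). The fingers move at their own pace and stop on an object; "force" is the grip in N (left out, the last holds). Time passes only in rows, so rows that repeat a pose let the fingers close. It gives the time, the measured TCP pose, the force and the opening at its end, in the units of the state.
- r.get_obs(): the state, without advancing time (a new reading comes with each control period).
- imaging.grab_frame(name): name is "scene" or "top" or "wrist"; returns a dict with "pixels" (400x640x3 uint8, red, green, blue), "fx", "fy", "cx", "cy" (pixels), "R" (3x3) and "t" (3): a world point X has camera coordinates R X + t. Camera axes: x right, y down, z forward; pixel columns grow to the right and rows downward; lengths in m; the calibration is good to about 2 mm. A picture is of the moment at which its call begins. There is no depth.
- r.hand_in(): hands the job in, once; it reports no verdict.
Trained networks look in the newest picture that a camera, given by its name, has taken for a name from the list of things; names that differ only in an ending like _2 or _b are one class to them, and where a whole thing is asked for, a point or a joint stands for the part that bears it (a point fixed in the world has none). Each returns a list of dicts, best first, with "score" (0 to 1); they miss things now and then, are a little off and sometimes report something else, mostly with a low value. They report only what shows in the picture. A call takes as long as a camera call. They do not tell look-alikes from the thing itself.
- look_for(query, camera): "xyz" ([x, y, z] in m, in the coordinates of the camera as it stood for that picture, good to about 4 mm: the middle of the surface that is visible of it).
- outline_of(query, camera): "region" (400x640 bool, what is visible of it).
The state is a dict: "clock": time; "joints": joint angles; "qvel": joint speeds; "tau": joint torques, N m; "tcp_pos": TCP position; "orientation": TCP orientation; "contact_force": force on the tool from outside, world axes, zero at the start; "moment": the same for the moment, N m; "grip_width": finger opening in m.
Only numpy, scipy, OpenCV 4.12 (cv2) and the standard library are available. Lean on these libraries where they do the work, as an engineer would, in place of code of your own. Each camera call takes 0.05 s, during which the arm holds its last target. There are 200 camera calls.

## Task

Make room on the clutch-bag rack: press the red release on the grey sliding stop down with the fingertips and, keeping it pressed, push the stop back along its bar, away from the bags, until it is fully open. Then let the release spring up and move clear. Do not force the ratchet, do not grasp or lift anything, and leave the two bags and the things around the rack as they stand.

Things in the scene. Friction and masses are not known exactly. Their poses are not given: they have to be found in the camera images.
- rack: maple bag rack fixed to the dresser top, 130 mm (its x) by 370 mm (its y); origin on the dresser top near the middle of its base, z up. A steel bar (24 mm wide, top 42 mm up) with the sliding stop runs along its y. The tall fixed board and the bags are at the -y end; the stop opens towards +y, where a low post stands. Place and turn about the vertical vary.
- stop (a joint): travel of the grey sliding stop along the bar, m: 0 nearest the bags, 0.12 fully open (hard limit); grows along the rack's +y. A ratchet bars any move to +y (after up to 12 mm of play) unless the red release is held down. Then it slides with 2 to 3 N of drag and stays where it is left; a finger dragged back over the pressed plate takes it along.
- release (a joint): how far the red release plate on the stop is pressed straight down, m: 0 up, 0.009 fully down. Untouched it rests 0 to 4 mm down, depending on where the ratchet sits. Its spring needs about 2 N at first, 6 N fully down, and lifts it when let go. The ratchet is free beyond about 4.5 mm.
- release_top (a point): centre of the top of the red release plate, 58 mm (rack x) x 60 mm (rack y), level, 57 mm above the dresser when fully up. It is the floor of a pocket in the stop: 33 mm to -y is the grey face plate (104 mm high above the dresser), 33 mm to +y the grey push block. The other two sides are open; the rails there stay lower than the pressed plate.
- stop_block (a point): middle of the top edge of the grey push block, on its face that looks into the pocket (to -y, the bags); 87 mm above the dresser, 30 mm above the raised red plate. The block is 87 mm wide (rack x), 14 mm thick. Pushing this face towards rack +y opens the stop.
- stop_face (a point): middle of the top edge of the stop's bag-side face, 104 mm above the dresser; the face plate is 100 mm wide and 10 mm thick (it lies towards +y from here).
- perfume: amber glass perfume bottle, 48 mm across, 105 mm tall, standing on the dresser; origin at the centre of its underside. Leave it alone.
- polish: round grey metal shoe-polish tin, 72 mm across, 28 mm tall; origin at the centre of its underside. Leave it alone.
- brush: wooden clothes brush, 45 x 180 x 40 mm, lying bristles down; origin at the centre of its underside. Leave it alone.
- case: dark blue glasses case, 60 x 160 x 45 mm; origin at the centre of its underside. Leave it alone.
- ringbox: dark red ring box, 57 x 57 x 46 mm; origin at the centre of its underside. Leave it alone.
- clutch_teal: teal hard-shell clutch bag standing on the rack next to the fixed end, 105 mm (rack x) x 42 mm (rack y) x 74 mm tall; origin at the centre of its underside. Leave it standing where it is.
- clutch_pink: pink hard-shell clutch bag standing on the rack between the teal one and the sliding stop, 105 x 38 x 74 mm; origin at the centre of its underside. Leave it standing where it is.
Things that resemble listed ones, but are neither listed nor needed, are in the scene too. What is shaped like the clutch_teal but purple is not meant. Several things have the shape of the clutch_pink; the one meant has the colours described above.

How it is judged:
On the way, in this order (a step that is already met when the one before it is completed fails the run):
1. the red release is pressed down more than 5.5 mm while the stop is still within 25 mm of where it started (value of joint release above 0.0055 m and distance of stop_face from where it was at the start of the episode below 0.025 m), for 0.1 s.
2. the stop is pushed back to within 8 mm of fully open (value of joint stop above 0.112 m), for 0.2 s.
At the end, for the whole second after the job is handed in: The stop is within 8 mm of fully open and still, the release has sprung up to within 2 mm of its top position, both bags and the perfume bottle stand upright (within 0.15 rad), and both bags and all five things around the rack are within 20 mm of where they began (value of joint stop above 0.112 m and velocity of joint stop below 0.005 m/s and value of joint release below 0.002 m and distance of each of clutch_teal, clutch_pink, perfume, polish, brush, case, ringbox from where it was at the start of the episode below 0.02 m and angle between each of clutch_teal, clutch_pink, perfume's own z axis and vertical below 0.15 rad); the robot touches nothing.
It fails at once if a bag or another thing is lifted, carried, knocked or pushed more than 20 mm away (distance of any of clutch_teal, clutch_pink, perfume, polish, brush, case, ringbox from where it was at the start of the episode above 0.02 m).
It fails at once if a bag or the perfume bottle is tipped by more than 0.3 rad (angle between any of clutch_teal, clutch_pink, perfume's own z axis and vertical above 0.3 rad).
It fails at once if the rack, stop or release is forced with more than 60 N (contact force between any of the fingers, the arm and rack above 60 N).
It also fails if it takes over 38 s, if anything falls off the work surface, if the arm or the gripper's body presses on something with over 40 N, if the wrist force passes 120 N, or if a joint passes its speed limit or range.

## Working session

There is one attempt and no reset: what is moved stays moved. The work goes in short steps, Python scripts to look and compute and a tool call to move; the robot and the scene stay as the last step left them, time stands still between calls to the robot, and variables do not carry over. Pictures are saved under pics/ and viewed, about 8 in all and at most 12, crops included, and the job is handed in when it is done.

Besides the shell and the picture viewer there is one more tool, called after "Emit:" as a command line: name --argument value ..., lists and objects as JSON in quotes. carry_out: Moves the arm, as the interface text tells. Shift numbers are shares of 0.5 m and turn numbers shares of 1.5 rad, none past 1 either way. Its arguments: {"type":"object","properties":{"offset":{"type":"array","items":{"type":"array","items":{"type":"number","minimum":-1,"maximum":1}}},"turn":{"type":"array","items":{"type":"array","items":{"type":"number","minimum":-1,"maximum":1}}},"hand":{"type":"number"},"force":{"type":"number"}},"required":["offset","turn"]}

```bash
mkdir -p pics; cat > h.py <<'E'
import numpy as np, cv2
from bench import r, imaging, look_for, outline_of
def grab(n,f=None):
    d=imaging.grab_frame(n)
    if f: cv2.imwrite(f,d["pixels"][:,:,::-1])
    return d
def w(d,p): return np.array(d["R"]).T@(np.array(p)-np.array(d["t"]))
def px(d,X):
    c=np.array(d["R"])@np.array(X)+np.array(d["t"]); return np.array([d["fx"]*c[0]/c[2]+d["cx"],d["fy"]*c[1]/c[2]+d["cy"]])
def onplane(d,u,v,z):
    R=np.array(d["R"]);t=np.array(d["t"]);o=-R.T@t;k=R.T@np.array([(u-d["cx"])/d["fx"],(v-d["cy"])/d["fy"],1]);return o+k*(z-o[2])/k[2]
E
python3 - <<'E'
from h import *
ims=[]
for c in("top","scene"):
    d=grab(c,f"pics/{c}0.png"); ims.append(d["pixels"])
    for q in("release_top","stop_block","stop_face","rack","clutch_pink","clutch_teal","perfume","polish","brush","case","ringbox"):
        print(c,q,[(round(o["score"],2),w(d,o["xyz"]).round(3).tolist(),px(d,w(d,o["xyz"])).round().tolist()) for o in look_for(q,c)[:3]])
o=r.get_obs();print(o["clock"],o["tcp_pos"],o["orientation"],o["contact_force"],o["grip_width"],r.nose_length)
E
```

```text
top release_top [(0.59, [0.51, -0.04, 0.057], [332.0, 232.0]), (0.41, [0.509, -0.036, 0.063], [331.0, 233.0])]
top stop_block [(0.63, [0.507, -0.04, 0.06], [333.0, 233.0])]
top stop_face [(0.71, [0.507, -0.035, 0.057], [331.0, 234.0])]
top rack [(0.86, [0.496, -0.016, 0.021], [323.0, 238.0])]
top clutch_pink [(0.74, [0.467, -0.337, 0.074], [442.0, 251.0]), (0.64, [0.555, -0.137, 0.093], [370.0, 216.0])]
top clutch_teal [(0.9, [0.564, -0.182, 0.096], [386.0, 213.0]), (0.84, [0.611, -0.358, 0.078], [449.0, 199.0])]
top perfume [(0.72, [0.472, 0.362, 0.046], [187.0, 242.0]), (0.65, [0.79, -0.021, 0.071], [328.0, 133.0])]
top polish [(0.71, [0.622, 0.388, 0.029], [183.0, 190.0]), (0.64, [0.746, -0.227, 0.045], [399.0, 153.0])]
top brush [(0.59, [0.469, 0.364, 0.045], [187.0, 243.0])]
top case [(0.85, [0.749, -0.23, 0.049], [400.0, 151.0])]
top ringbox [(0.64, [0.784, 0.148, 0.047], [269.0, 136.0]), (0.16, [0.564, -0.184, 0.097], [387.0, 213.0])]
scene release_top [(0.57, [0.507, -0.037, 0.056], [310.0, 172.0])]
scene stop_block [(0.96, [0.52, -0.034, 0.057], [310.0, 175.0])]
scene stop_f
[... 191 characters left out ...]
 -0.139, 0.091], [273.0, 179.0]), (0.49, [0.507, -0.043, 0.058], [308.0, 171.0])]
scene clutch_teal [(0.87, [0.595, -0.181, 0.101], [257.0, 179.0]), (0.69, [0.62, -0.362, 0.066], [200.0, 184.0]), (0.56, [0.52, -0.037, 0.059], [309.0, 175.0])]
scene perfume []
scene polish [(0.93, [0.63, 0.391, 0.032], [443.0, 230.0])]
scene brush [(0.81, [0.478, 0.359, 0.043], [434.0, 185.0])]
scene case [(0.77, [0.764, -0.229, 0.045], [228.0, 234.0])]
scene ringbox [(0.55, [0.794, 0.149, 0.042], [356.0, 266.0]), (0.19, [0.51, -0.038, 0.059], [310.0, 172.0])]
1.2 [ 0.30316619 -0.60310767  0.24529417] [3.05679818e+00 7.24963253e-01 1.52838669e-05] [-0.3043893   0.65692388 -0.65189852] 0.0851133148076796 0.014
```

View pics/top0.png

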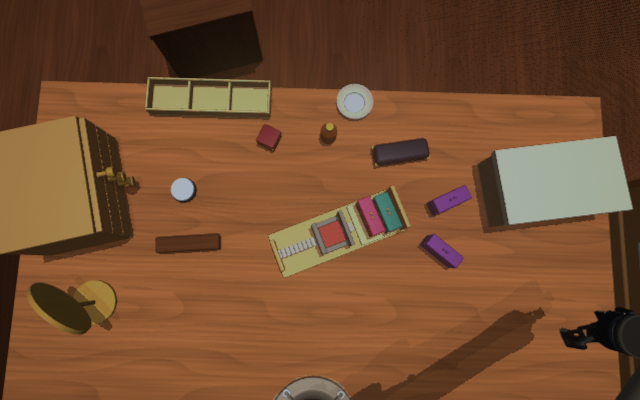

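View pics/scene0.png

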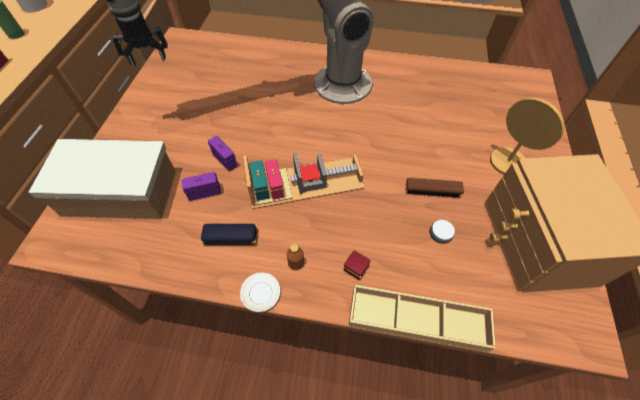

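The top view shows the rack from (272,240) to (408,205), with the red plate at (332,234) in its grey pocket, pink at (371,216) and teal at (388,211). What could be taken for the red release: the ring box (268,137) and the pink bag (371,216). The purple boxes (442,250) and (449,199) are only bag look-alikes. My choice is the red plate at (332,234); I'll measure it and check it in a close crop.

```bash
cat > m.py <<'E'
from h import *
def red(d,box,z):
    p=d["pixels"].astype(int);u0,v0,u1,v1=box
    m=((p[...,0]>130)&(p[...,1]<70)&(p[...,2]<70)).astype(np.uint8);k=np.zeros_like(m);k[v0:v1,u0:u1]=m[v0:v1,u0:u1]
    n,l,s,c=cv2.connectedComponentsWithStats(k);i=1+s[1:,4].argmax()
    v,u=np.where(l==i);P=np.array([onplane(d,a,b,z)[:2] for a,b in zip(u,v)])
    rc=cv2.minAreaRect((P*1000).astype(np.float32));return rc,P.mean(0),s[i]
E
python3 - <<'E'
from m import *
a=grab("top");b=grab("scene")
print(red(a,(300,205,360,262),.055));print(red(b,(290,150,335,200),.055))
# rack axis from outlines
for d,c in((a,"top"),(b,"scene")):
    o=outline_of("rack",c)
    if o:
        v,u=np.where(o[0]["region"]);P=np.array([onplane(d,x,y,.02)[:2] for x,y in zip(u,v)])
        print(c,len(u),cv2.minAreaRect((P*1000).astype(np.float32)))
x=cv2.resize(a["pixels"][180:290,255:425],None,fx=4.5,fy=4.5,interpolation=cv2.INTER_CUBIC);cv2.imwrite("pics/crop1.png",x[:,:,::-1])
E
```

```text
(((520.2686767578125, -62.50508499145508), (51.955650329589844, 4.158717155456543), 26.426855087280273), array([ 0.5206027 , -0.06253838]), array([336, 221,   9,  18,  19], dtype=int32))
(((507.9239196777344, -37.65277099609375), (55.81264877319336, 59.126277923583984), 22.018064498901367), array([ 0.50824344, -0.03698232]), array([300, 165,  21,  16, 244], dtype=int32))
top 4966 ((517.4637451171875, -61.500640869140625), (136.78350830078125, 395.0628662109375), 23.66026496887207)
scene 3207 ((479.4932556152344, -66.0211181640625), (220.2550048828125, 381.99560546875), 22.640209197998047)
```

View pics/crop1.png

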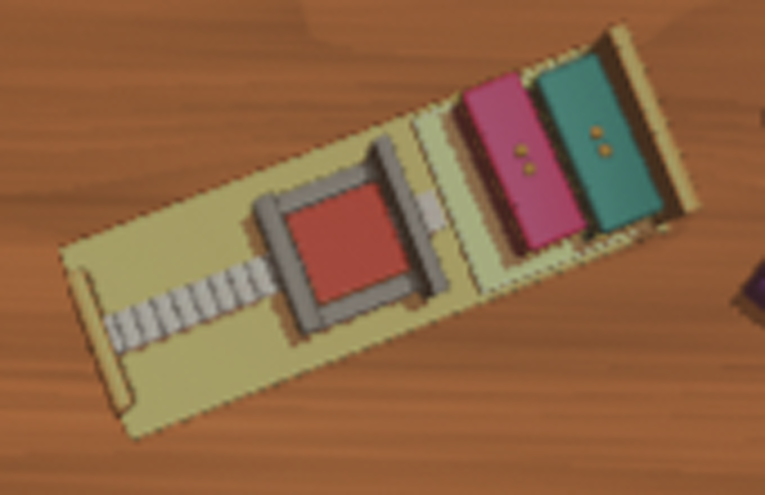

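The crop confirms it: the red plate (crop 347,243, image about 332,234) sits in the grey frame, with the ratchet bar and post to its lower left. Next I refine the plate centre and yaw and work out the first approach.

```bash
cat > m.py <<'E'
from h import *
from scipy.spatial.transform import Rotation as Ro
def red(d,box,z):
    p=d["pixels"].astype(int);u0,v0,u1,v1=box
    m=((p[...,0]>1.9*p[...,1])&(p[...,0]>1.9*p[...,2])&(p[...,0]>1.25*p[...,1]+60)&(abs(p[...,1]-p[...,2])<25)).astype(np.uint8);k=np.zeros_like(m);k[v0:v1,u0:u1]=m[v0:v1,u0:u1]
    n,l,s,c=cv2.connectedComponentsWithStats(k);i=1+s[1:,4].argmax()
    v,u=np.where(l==i);P=np.array([onplane(d,a,b,z)[:2] for a,b in zip(u,v)])
    return cv2.minAreaRect((P*1000).astype(np.float32)),P.mean(0),s[i]
def plan(target,yaw):
    """shift/turn fractions so that TCP at target, tool down, tool x along +-rack y"""
    o=r.get_obs();R0=Ro.from_rotvec(o["orientation"]);best=None
    for s in(1,-1):
        x=s*np.array([-np.sin(yaw),np.cos(yaw),0]);z=np.array([0,0,-1.]);M=Ro.from_matrix(np.c_[x,np.cross(z,x),z])
        t=(R0.inv()*M).as_rotvec()
        if best is None or np.linalg.norm(t)<np.linalg.norm(best):best=t;sg=s
    print("offset",(R0.inv().apply(np.array(target)-o["tcp_pos"])/.5).round(4),"turn",(best/1.5).round(4),"x sign",sg,"clock",o["clock"])
E
python3 - <<'E'
from m import *
a=grab("top");b=grab("scene")
print(a["pixels"][234,332])
for z in(.053,.057):print(red(a,(312,212,354,255),z),red(b,(290,150,335,200),z)[1])
plan([.509,-.038,.17],.39)
E
```

```text
[162  72  60]
(((507.58380126953125, -38.30459976196289), (55.45463180541992, 58.223243713378906), 22.5538330078125), array([ 0.50791632, -0.03877295]), array([319, 221,  26,  25, 411], dtype=int32)) [ 0.50522218 -0.03869322]
(((507.3087463378906, -38.10578155517578), (55.27986145019531, 58.03976058959961), 22.5538330078125), array([ 0.50764019, -0.03857265]), array([319, 221,  26,  25, 411], dtype=int32)) [ 0.50818719 -0.03805847]
offset [ 0.8754 -0.8249  0.1506] turn [ 0.      0.     -0.9967] x sign 1 clock 1.5
```

Emit:
carry_out --offset '[[0.055,-0.051,0],[0.11,-0.102,0],[0.165,-0.154,0],[0.22,-0.205,0],[0.275,-0.256,0],[0.33,-0.308,0],[0.385,-0.359,0],[0.44,-0.41,0]]' --turn '[[0,0,-0.06],[0,0,-0.12],[0,0,-0.19],[0,0,-0.25],[0,0,-0.31],[0,0,-0.37],[0,0,-0.44],[0,0,-0.5]]' --hand 1 --force 40

```text
clock: 2.3
tcp_pos: [0.408, -0.3198, 0.2456]
orientation: [2.575, 1.799, 0.0]
contact_force: [1.3, -0.4, -1.2]
grip_width: 0.0002
```

```bash
python3 - <<'E'
from m import *
plan([.507,-.038,.17],.393)
E
```

```text
offset [ 0.5973 -0.008   0.151 ] turn [ 3.00e-04  4.00e-04 -4.96e-01] x sign 1 clock 2.3
```

Emit:
carry_out --offset '[[0.08,0,0],[0.16,0,0.01],[0.24,0,0.02],[0.32,0,0.04],[0.4,-0.004,0.07],[0.48,-0.006,0.1],[0.55,-0.008,0.13],[0.597,-0.008,0.15]]' --turn '[[0,0,-0.06],[0,0,-0.12],[0,0,-0.19],[0,0,-0.25],[0,0,-0.31],[0,0,-0.37],[0,0,-0.44],[0,0,-0.496]]'

```text
clock: 3.1
tcp_pos: [0.508, -0.0369, 0.1697]
orientation: [-1.741, -2.614, -0.001]
contact_force: [0.1, -0.6, 0.4]
grip_width: -0.0
```

```bash
python3 - <<'E'
from m import *
d=grab("wrist","pics/wrist1.png")
for q in("release_top","stop_block","stop_face"):
    print(q,[(round(o["score"],2),w(d,o["xyz"]).round(4).tolist(),px(d,w(d,o["xyz"])).round().tolist()) for o in look_for(q,"wrist")[:2]])
y=np.array([-np.sin(.393),np.cos(.393),0]);c=np.array([.5078,-.0385,.057])
o=r.get_obs();print(o["tcp_pos"],o["contact_force"],"expected px centre",px(d,c),"block",px(d,c+33*y/1000+[0,0,.03]),"tip",px(d,o["tcp_pos"]-[0,0,.014]))
E
```

```text
release_top [(0.75, [0.5068, -0.0391, 0.0597], [318.0, 201.0])]
stop_block [(0.69, [0.5033, -0.0442, 0.056], [311.0, 203.0])]
stop_face [(0.77, [0.5061, -0.0422, 0.0599], [316.0, 204.0])]
[ 0.50764674 -0.03984268  0.17021619] [ 0.31296404 -0.9484124   0.05913696] expected px centre [320.08245273 199.10873671] block [320.09662769 164.68495083] tip [318.28549256 273.22515168]
```

View pics/wrist1.png

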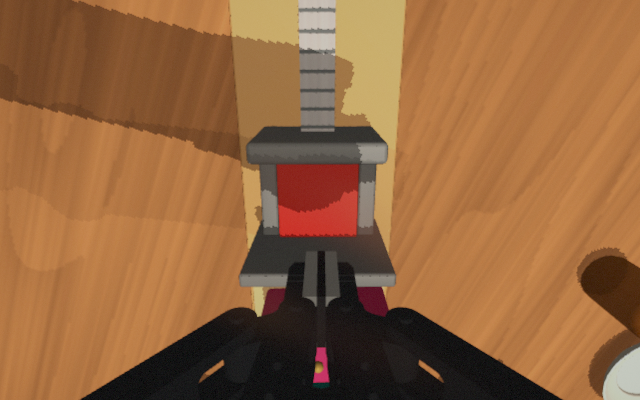

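The wrist view agrees with the estimate: the red plate is at about (318,200), the grey push block above it at (317,150), the bar runs straight up the picture, and the fingertips are at (320,260). I'll lower to just above the plate, slightly towards the block.

Emit:
carry_out --offset '[[0.01,0,0.03],[0.02,0,0.07],[0.02,0,0.11],[0.02,0,0.15],[0.02,0,0.18],[0.02,0,0.19],[0.02,0,0.19]]' --turn '[[0,0,0],[0,0,0],[0,0,0],[0,0,0],[0,0,0],[0,0,0],[0,0,0]]'

```text
clock: 4.0
tcp_pos: [0.5036, -0.0319, 0.0752]
orientation: [-1.753, -2.607, 0.001]
contact_force: [-0.6, 0.4, 0.2]
grip_width: -0.0001
```

```bash
cat > s.py <<'E'
from m import *
def rel():
    o=r.get_obs();y=np.array([-np.sin(.393),np.cos(.393),0]);x=np.array([y[1],-y[0],0]);d=o["tcp_pos"]-np.array([.5078,-.0385,.014])
    f=o["contact_force"];print("mm rack x,y, tip z",(1000*np.array([d@x,d@y,d[2]])).round(1),"F x,y,z",np.round([f@x,f@y,f[2]],1),o["clock"])
if __name__=="__main__":rel()
E
python3 s.py
```

```text
mm rack x,y, tip z [-1.3  7.7 61.2] F x,y,z [-0.4  0.6  0.2] 4.0
```

Emit:
carry_out --offset '[[0,0,0.004],[0,0,0.008],[0,0,0.012],[0,0,0.016],[0,0,0.019],[0,0,0.022],[0,0,0.022]]' --turn '[[0,0,0],[0,0,0],[0,0,0],[0,0,0],[0,0,0],[0,0,0],[0,0,0]]'

```text
clock: 4.7
tcp_pos: [0.5044, -0.0308, 0.0645]
orientation: [1.75, 2.608, 0.001]
contact_force: [1.5, -2.1, 4.2]
grip_width: 0.0
```

```bash
python3 s.py
```

```text
mm rack x,y, tip z [-0.2  8.4 50.5] F x,y,z [ 0.6 -2.5  4.2] 4.7
```

Emit:
carry_out --offset '[[0,0,0.003],[0,0,0.005],[0,0,0.005],[0,0,0.005]]' --turn '[[0,0,0],[0,0,0],[0,0,0],[0,0,0]]'

```text
clock: 5.1
tcp_pos: [0.5044, -0.0308, 0.062]
orientation: [1.75, 2.608, 0.001]
contact_force: [1.3, -1.4, 5.1]
grip_width: -0.0002
```

```bash
python3 s.py
```

```text
mm rack x,y, tip z [-0.2  8.4 48. ] F x,y,z [ 0.7 -1.8  5.1] 5.1
```

Emit:
carry_out --offset '[[0.01,0,0],[0.025,0,0],[0.04,0,0],[0.055,0,0],[0.07,0,0],[0.085,0,0],[0.1,0,0],[0.1,0,0]]' --turn '[[0,0,0],[0,0,0],[0,0,0],[0,0,0],[0,0,0],[0,0,0],[0,0,0],[0,0,0]]'

```text
clock: 5.9
tcp_pos: [0.4845, 0.0167, 0.062]
orientation: [-1.748, -2.61, -0.0]
contact_force: [-0.7, 1.9, 8.2]
grip_width: -0.0001
```

```bash
python3 - <<'E'
from s import *
rel();a=grab("top","pics/t.png");o=look_for("stop_face","top");print([w(a,k["xyz"]).round(3) for k in o])
o=r.get_obs();y=np.array([-np.sin(.393),np.cos(.393),0])
x=cv2.resize(a["pixels"][180:290,255:425],None,fx=4.5,fy=4.5,interpolation=cv2.INTER_CUBIC);cv2.imwrite("pics/crop2.png",x[:,:,::-1])
E
```

```text
mm rack x,y, tip z [-0.3 59.9 48. ] F x,y,z [0.  2.  8.2] 5.9
[array([ 0.563, -0.184,  0.098])]
```

View pics/crop2.png

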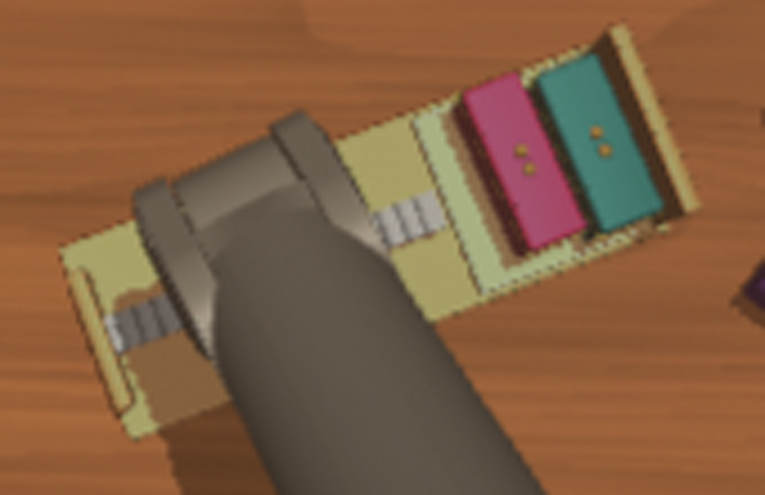

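The stop slides freely with about 2 N. The block's outer edge is now at crop (180,300) and the bar ends at the post at (115,330), so about 35–40 mm remains.

Emit:
carry_out --offset '[[0.01,0,0],[0.02,0,0],[0.03,0,0],[0.04,0,0],[0.048,0,0],[0.056,0,0],[0.06,0,0],[0.06,0,0]]' --turn '[[0,0,0],[0,0,0],[0,0,0],[0,0,0],[0,0,0],[0,0,0],[0,0,0],[0,0,0]]'

```text
clock: 6.8
tcp_pos: [0.4733, 0.0435, 0.0619]
orientation: [-1.75, -2.609, 0.001]
contact_force: [0.5, -1.4, 6.9]
grip_width: 0.0002
```

```bash
python3 s.py
```

```text
mm rack x,y, tip z [-0.5 89.  47.9] F x,y,z [-0.  -1.5  6.9] 6.8
```

Emit:
carry_out --offset '[[0.006,0,0],[0.012,0,0],[0.018,0,0],[0.024,0,0],[0.024,0,0]]' --turn '[[0,0,0],[0,0,0],[0,0,0],[0,0,0],[0,0,0]]'

```text
clock: 7.3
tcp_pos: [0.4687, 0.0546, 0.0619]
orientation: [-1.75, -2.609, 0.001]
contact_force: [-0.2, -1.5, 7.1]
grip_width: -0.0002
```

```bash
python3 - <<'E'
from s import *
rel();a=grab("top")
x=cv2.resize(a["pixels"][180:290,255:425],None,fx=4.5,fy=4.5,interpolation=cv2.INTER_CUBIC);cv2.imwrite("pics/crop3.png",x[:,:,::-1])
E
```

```text
mm rack x,y, tip z [ -0.5 101.   47.9] F x,y,z [-0.8 -1.3  7.1] 7.3
```

View pics/crop3.png

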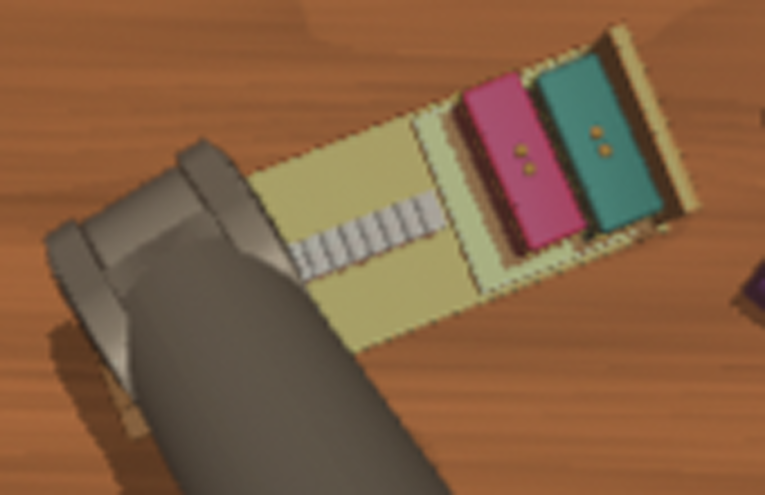

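That grey shape is the gripper hiding the stop, so I'll go by force. At −1.5 N there is only drag, no end stop yet, so I continue in small steps.

Emit:
carry_out --offset '[[0.006,0,0],[0.012,0,0],[0.018,0,0],[0.02,0,0],[0.02,0,0]]' --turn '[[0,0,0],[0,0,0],[0,0,0],[0,0,0],[0,0,0]]'

```text
clock: 7.85
tcp_pos: [0.4649, 0.0637, 0.0619]
orientation: [-1.75, -2.609, 0.001]
contact_force: [-1.8, -1.8, 8.2]
grip_width: -0.0003
```

```bash
python3 - <<'E'
from s import *
rel();d=grab("scene")
x=cv2.resize(d["pixels"][130:220,240:380],None,fx=5,fy=5,interpolation=cv2.INTER_CUBIC);cv2.imwrite("pics/crop4.png",x[:,:,::-1])
E
```

```text
mm rack x,y, tip z [ -0.5 110.8  47.9] F x,y,z [-2.4 -1.   8.2] 7.85
```

View pics/crop4.png

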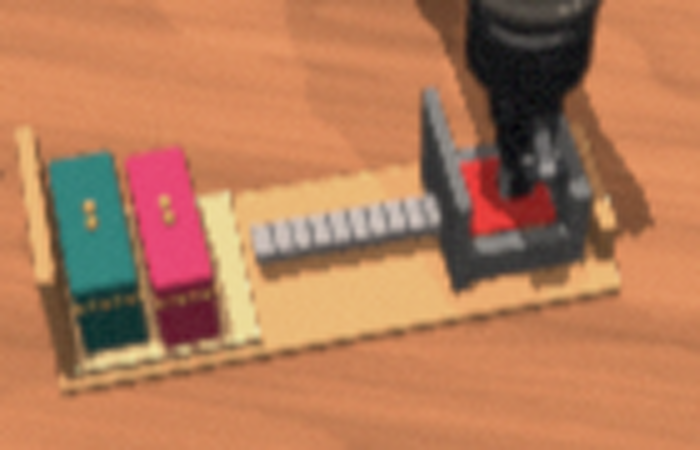

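The stop is now close to the post, which is at crop (600,200). The block is at (575,205) and the finger sits mid-plate at (515,185), so friction is carrying it. The bags stand as before. I'll keep going until the block bears on the limit.

Emit:
carry_out --offset '[[0.006,0,0],[0.012,0,0],[0.018,0,0],[0.02,0,0],[0.02,0,0]]' --turn '[[0,0,0],[0,0,0],[0,0,0],[0,0,0],[0,0,0]]'

```text
clock: 8.4
tcp_pos: [0.4615, 0.0723, 0.0619]
orientation: [1.75, 2.608, -0.001]
contact_force: [2.0, -3.9, 5.2]
grip_width: 0.0
```

```bash
python3 s.py
```

```text
mm rack x,y, tip z [ -0.3 120.1  47.9] F x,y,z [ 0.3 -4.4  5.2] 8.4
```

Emit:
carry_out --offset '[[0.004,0,0],[0.008,0,0],[0.012,0,0],[0.012,0,0]]' --turn '[[0,0,0],[0,0,0],[0,0,0],[0,0,0]]'

```text
clock: 8.8
tcp_pos: [0.4597, 0.0769, 0.062]
orientation: [1.751, 2.606, -0.002]
contact_force: [1.6, -6.3, 8.9]
grip_width: 0.0001
```

```bash
python3 s.py
```

```text
mm rack x,y, tip z [ -0.2 125.1  48. ] F x,y,z [-1.  -6.4  8.9] 8.8
```

Emit:
carry_out --offset '[[0.004,0,0],[0.008,0,0],[0.008,0,0]]' --turn '[[0,0,0],[0,0,0],[0,0,0]]'

```text
clock: 9.1
tcp_pos: [0.4596, 0.0771, 0.0621]
orientation: [1.754, 2.601, -0.006]
contact_force: [6.4, -16.6, 6.9]
grip_width: 0.0001
```

```bash
python3 - <<'E'
from s import *
rel();d=grab("scene")
x=cv2.resize(d["pixels"][130:220,240:380],None,fx=5,fy=5,interpolation=cv2.INTER_CUBIC);cv2.imwrite("pics/crop5.png",x[:,:,::-1])
E
```

```text
mm rack x,y, tip z [ -0.3 125.2  48.1] F x,y,z [ -0.4 -17.8   6.9] 9.1
```

View pics/crop5.png

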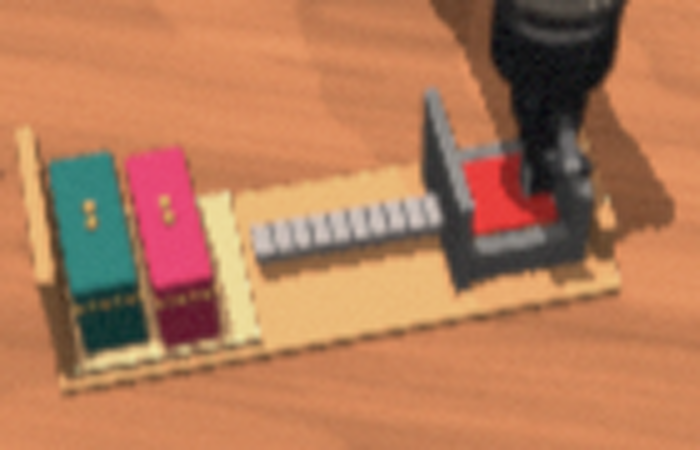

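The finger now bears on the block at the hard limit: 17.8 N, no further travel, and the stop hasn't moved since the last picture. I'll relax the push and lift straight up.

Emit:
carry_out --offset '[[-0.004,0,0],[-0.006,0,0],[-0.006,0,-0.01],[-0.006,0,-0.03],[-0.006,0,-0.07],[-0.006,0,-0.13],[-0.006,0,-0.2],[-0.006,0,-0.24]]' --turn '[[0,0,0],[0,0,0],[0,0,0],[0,0,0],[0,0,0],[0,0,0],[0,0,0],[0,0,0]]'

```text
clock: 9.95
tcp_pos: [0.4586, 0.08, 0.1834]
orientation: [1.75, 2.609, 0.001]
contact_force: [0.3, 0.2, -0.5]
grip_width: -0.0
```

Emit:
carry_out --offset '[[-0.04,0,-0.08],[-0.1,0,-0.14],[-0.18,0,-0.16],[-0.26,0,-0.16],[-0.34,0,-0.16],[-0.42,0,-0.16],[-0.5,0,-0.16],[-0.5,0,-0.16]]' --turn '[[0,0,0],[0,0,0],[0,0,0],[0,0,0],[0,0,0],[0,0,0],[0,0,0],[0,0,0]]'

```text
clock: 10.75
tcp_pos: [0.5535, -0.1579, 0.2602]
orientation: [-1.76, -2.601, 0.003]
contact_force: [-0.8, -0.7, -1.5]
grip_width: -0.0004
```

```bash
python3 - <<'E'
from s import *
rel();a=grab("top");b=grab("scene")
yv=np.array([-np.sin(.393),np.cos(.393)]);xv=np.array([yv[1],-yv[0]])
for z in(.053,.057):
    A=red(a,(285,225,335,270),z)[0];B=red(b,(310,150,360,200),z)[1]
    for c in(np.array(A[0])/1000,B):print(z,"moved along rack y,x mm",1000*np.array([(c-[.5078,-.0385])@yv,(c-[.5078,-.0385])@xv]).round(4))
for q in("clutch_pink","clutch_teal","perfume","polish","brush","case","ringbox"):
    print(q,[w(a,o["xyz"]).round(3).tolist() for o in look_for(q,"top")[:2]])
x=cv2.resize(b["pixels"][130:220,240:380],None,fx=5,fy=5,interpolation=cv2.INTER_CUBIC);y=cv2.resize(a["pixels"][180:290,255:425],(700,450),interpolation=cv2.INTER_CUBIC)
cv2.imwrite("pics/crop6.png",cv2.resize(np.vstack([x,y]),None,fx=.66,fy=.66)[:,:,::-1])
E
```

```text
mm rack x,y, tip z [  -3.5 -127.8  246.2] F x,y,z [-1.  -0.4 -1.5] 10.75
0.053 moved along rack y,x mm [103.5  -0.4]
0.053 moved along rack y,x mm [106.9  -2.8]
0.057 moved along rack y,x mm [103.5  -0.6]
0.057 moved along rack y,x mm [106.    0.2]
clutch_pink [[0.554, -0.134, 0.093]]
clutch_teal [[0.555, -0.172, 0.095], [0.493, -0.005, 0.011]]
perfume [[0.791, -0.02, 0.07], [0.558, -0.139, 0.092]]
polish [[0.627, 0.392, 0.029]]
brush [[0.473, 0.363, 0.044]]
case [[0.752, -0.228, 0.05]]
ringbox [[0.783, 0.147, 0.048], [0.472, 0.361, 0.044]]
```

View pics/crop6.png

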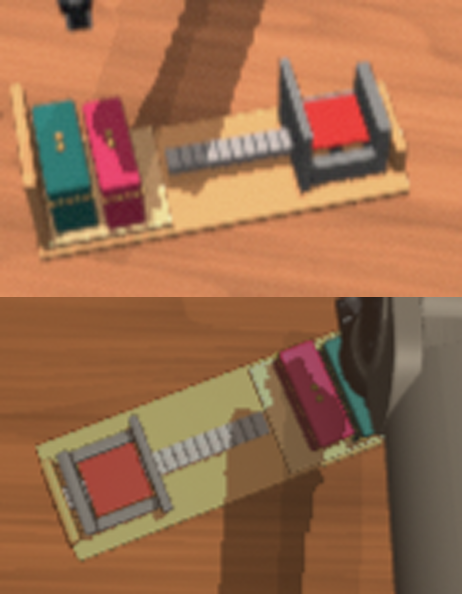

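```bash
python3 -c "
from s import *
rel();print(r.hand_in())"
```

```text
mm rack x,y, tip z [  -0.8 -121.2  248. ] F x,y,z [ 0.1 -0.3 -0.3] 11.2
the job is handed in; nothing more can be done
None
```

With the gripper shut, I pressed the red release about 9 mm down. Holding it there, I pushed the stop along the bar to its hard limit, then lifted straight off and moved clear. I handed the job in at about 11 s of the 38 s allowed; `hand_in` gives no verdict.

**Stop:** it moved about 104 mm from where it started. The push ended at about 18 N with no further travel, well under the 60 N limit. The finger's position at the block (103 mm) and the top camera (103.5 mm) agree; the scene camera read 106–107 mm. So the stop did not slide back when I lifted off. I didn't read the joint value itself: that it is fully open rests on the hard limit and on the pictures, which show the block against the post.

**Release:** it sprang back up. The two cameras' sight lines meet close to its raised height of 57 mm.

**Bags and other things:** both bags stand upright, and all five other things are within 6 mm of their first readings. The pink bag's reading is 3 mm off. The teal bag's top-view reading is about 13 mm off, but the arm was partly hiding it in that picture. The scene view shows it unmoved, and nothing touched it.

**Robot:** the arm was about 0.25 m above the dresser, with contact force near zero.

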